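Isolate the coolant pump, fit its canister, switch back on

ROBOT

A 6-joint arm with a two-finger parallel gripper is mounted at the origin on the work surface. World frame = base frame: x ahead of the robot, y to its left, z up, the work surface at z = 0. Lengths are in mm, angles in rad, forces in N, time in s.
With the tool pointing down it reaches from about 400 to 925 mm from the base axis. Payload 12.5 kg.
Tool frame: the origin (TCP) lies midway between the tips of the shut fingers; the grasp point (between the pads) lies 19 mm behind it; z points along the fingers, y is the line along which they close (so a half turn about z gives the same grasp; the last joint's range is limited). The gripper opens to 95 mm and grips with 3 to 60 N. Pads are 20 mm wide; open, the fingers measure 119 mm over their backs; the gripper's body (75 mm by 180 mm) begins 59 mm behind the grasp point.
Start: joints at [-1.444, 0.491, 1.559, -0, 1.092, -0.106], TCP at [144.212, -608.155, 188.761] pointing down, gripper open.
Joint ranges: [-3.1, 3.1], [-0.84, 2.19], [0.05, 2.79], [-1.13, 4.28], [0.06, 2.93], [-2.69, 2.69]. Speed limits (rad/s): [2.22, 2.22, 2.79, 3.14, 3.14, 3.14].

INTERFACE

Orientations are given as [roll, pitch, yaw] about the fixed x, y, z axes, in that order (R = Rz(yaw) Ry(pitch) Rx(roll)).
In Python, from cell import state, read_camera, camera_info, env gives the robot as it stands.
- The arm moves only by the tool move_arm, never from a script. Its argument "commands" is a list of rows, each a list of 3 entries, a list of its own where there are three numbers: the shift along the world's x, y, z in cm, then the turn, a rotation vector about the world's x, y, z in degrees, then the opening, from 0 (shut) to 1 (fully open). A call has 1 to 10 rows; each row shifts and turns the commanded pose from where the row before left it; what a row does not reach is not made up. A row lasts 1/10 s, in which the tool goes at most 50 mm and 8.59 degrees, less where a joint would pass 70% of its speed; a pose out of reach is approached as far as the arm can. A call with a gripper value outside its range is refused whole. The fingers move at their own pace and stop on an object; the grip force is fixed at half the most. Time passes only in rows, so rows that do not move let the fingers close. It gives the time, the measured TCP pose, the force, the opening and the grip force at its end, in the units of the state.
- state(): the state, without advancing time (a new reading comes with each control period).
- read_camera(name): name is "scene" or "top" or "wrist"; returns the picture (400x640x3 uint8, blue, green, red); there is no depth.
- camera_info(name): a dict with "K" (3x3 intrinsics, pixels), "k1" (the pictures are not rectified: a ray, as slopes to the right and down, at radius r is drawn at 1 + k1 r^2 times it, then the intrinsics apply), "cam_to_world" (4x4, takes a point from camera to world coordinates). Camera axes: x right, y down, z forward; pixel columns grow to the right and rows downward; lengths in mm; the calibration is good to about 2 mm. A picture is of the moment at which its call begins: read the wrist's pose just before it. camera_info takes no time and is no camera call; for the wrist camera it gives the pose at the moment of the call.
- env.job_done(): hands the job in; it is judged then, once.
The state is a dict: "t": time; "joints": joint angles; "qvel": joint speeds; "tau": joint torques, N m; "eef_pos": TCP position; "tcp_rot": TCP orientation; "ft_force": force on the tool from outside, world axes, zero at the start; "moment": the same for the moment, N m; "opening": opening from 0.0 (shut) to 1.0 (fully open); "grip_force": force on a finger pad.
Only numpy, scipy, OpenCV 4.12 (cv2) and the standard library are available. Lean on these libraries where they do the work, as an engineer would, in place of code of your own. Each camera call takes 0.05 s, during which the arm holds its last target. There are 200 camera calls.

TASK

Fit the coolant canister to the pump unit on this gem-faceting bench: first throw the unit's isolator lever to off (leaning towards the robot), then bring the canister from its storage rack and seat it fully home on the two alignment pegs between the seat's side plates, either way round, and let go of it. Only then throw the lever back to on (leaning away from the robot). Keep the canister upright throughout, set it down rather than dropping it, and leave the other things on the bench where they stand.

Things in the scene. Friction and masses are not known exactly. Their poses are not given: they have to be found in the camera images.
- unit: Pump unit, fixed: blue enamelled box 200 (own x) x 250 (own y) x 60 mm high; origin at the centre of its underside, own x roughly away from the robot, z up. On its top: canister seat at own y +60 mm, isolator lever at own y -70 mm. It may stand left or right of the rack.
- seat (a point): Centre of the canister seat on the unit's top, axes as the unit's. Two 10 mm pegs, 11 mm high, tapered, stand at y +18 and -18 mm. Upright aluminium side plates, 50 mm long (x), 8 thick, 102 high, have inner faces at y +37 and -37 mm: 4 mm from the seated canister and 12 mm taller, so it can be held there only by its own x faces.
- isolator (a joint): Angle of the isolator lever (rad) about the unit's own y axis: +0.7 is on (leaning to the unit's +x, away from the robot, against its stop), 0 is upright, -0.7 is off (leaning to -x, towards the robot, against its stop). Over-centre: its weight (about 0.1 N m) throws it to the nearer stop and keeps it there.
- isolator_tip (a point): Middle of the lever's black T-grip, a bar 16 mm diameter, 44 mm long along the unit's y, on a 10 mm rod. Pivot 68 mm below it along the lever, at (0, -70, 80) mm in the unit's frame, between two dark ears 30 mm high above the unit's top, 36 mm long (x), outer faces 38 mm apart.
- canister: Closed coolant canister: plain steel block with a black foot, 54 (own x) x 66 (own y) x 90 mm high, flat top, about 0.45 kg; origin at the centre of its underside. Two holes of 13 mm diameter, 14 mm deep in the underside at own y +18 and -18 mm. It starts upright in the rack.
- rack: Fixed storage rack: dark steel base 120 (own x) x 100 (own y) x 12 mm, origin under its centre, x roughly away from the robot. The canister stands mid-base, its own y along rack x, between upright plates 62 mm long (x), 8 thick, tops 114 mm above the bench, inner faces at y +31 and -31 mm, 4 mm from its x faces and 12 mm taller: here it can be held only by its own y faces.
- stone_tray: Bystander: white divided tray 90 x 120 x 22 mm with gemstones; origin under its centre.
- polish_jar: Bystander: small jar, 48 mm diameter, 50 mm high; origin under its centre.
- loupe: Bystander: folding loupe lying on the bench, about 77 x 32 x 26 mm; origin under its round end, body to -x.
- cup: Bystander: open steel cup, 72 mm diameter, 85 mm high; origin under its centre.
- spray: Bystander: clear bottle, 64 mm diameter, 150 mm high; origin under its centre.
- dop_block: Bystander: wooden block 110 x 110 x 50 mm with brass pins up to 80 mm high; origin under its centre.

How it is judged:
By the outcome, as a careful person would: the job done as asked, in the order asked, and still so for the second after the job is handed in, with the robot touching nothing.
It also fails if it takes over 70 s, if anything falls off the work surface, if the arm or the gripper's body presses on something with over 40 N, if the wrist force passes 120 N, or if a joint passes its speed limit or range.

## Working session

There is one attempt and no reset: what is moved stays moved. The work goes in short steps, Python scripts to look and compute and a tool call to move; the robot and the scene stay as the last step left them, time stands still between calls to the robot, and variables do not carry over. Pictures are saved under pics/ and viewed, at most 10 in all, crops included, and the job is handed in when it is done.

Besides the shell and the picture viewer there is one more tool, called after ">>>" in YAML: its name, and indented under it one key for each argument. move_arm: Moves the arm, as the interface text tells. Its arguments: {"type":"object","properties":{"commands":{"type":"array"}},"required":["commands"]}

```bash
mkdir -p pics; ls; cat > h.py <<'E'
import numpy as np, cv2
from cell import state, read_camera, camera_info, env
def ray(info,u,v):
    K=np.array(info["K"]);k=info["k1"]
    d=np.array([(u-K[0,2])/K[0,0],(v-K[1,2])/K[1,1]]);s=d.copy()
    for _ in range(20): s=d/(1+k*(s@s))
    T=np.array(info["cam_to_world"]);return T[:3,3],T[:3,:3]@np.array([s[0],s[1],1])
def onz(info,u,v,z):
    o,d=ray(info,u,v);return (o+d*(z-o[2])/d[2])
def proj(info,p):
    T=np.array(info["cam_to_world"]);c=T[:3,:3].T@(np.array(p)-T[:3,3]);s=c[:2]/c[2]
    K=np.array(info["K"]);s=s*(1+info["k1"]*(s@s));return np.array([K[0,0]*s[0]+K[0,2],K[1,1]*s[1]+K[1,2]])
E
python3 - <<'E'
from h import *
for n in("top","scene"):
    im=read_camera(n);cv2.imwrite(f"pics/{n}0.png",im);i=camera_info(n);print(n,np.round(i["K"],1).tolist(),i["k1"],np.round(i["cam_to_world"],3).tolist())
print(state())
E
```

```text
pics
top [[415.0, 0.0, 324.2], [0.0, 415.0, 202.5], [0.0, 0.0, 1.0]] -0.10115313179694824 [[0.004, -0.995, 0.096, 555.646], [-1.0, -0.004, 0.003, -1.307], [-0.003, -0.096, -0.995, 957.779], [0.0, 0.0, 0.0, 1.0]]
scene [[450.9, 0.0, 330.1], [0.0, 450.9, 206.2], [0.0, 0.0, 1.0]] -0.06334648359859567 [[0.323, 0.723, -0.611, 1203.567], [0.946, -0.247, 0.208, -213.23], [-0.001, -0.645, -0.764, 855.658], [0.0, 0.0, 0.0, 1.0]]
{'t': 0.1, 'joints': array([-1.44358127e+00,  4.91488826e-01,  1.55940999e+00,  4.11038722e-05,
        1.09167350e+00, -1.05593882e-01]), 'qvel': array([ 1.27582447e-03, -1.06854512e-03, -6.38634307e-04,  1.79530588e-04,
       -5.56178392e-04, -6.52734182e-05]), 'tau': array([ 3.24326218e-03, -6.13622403e+01, -2.58605665e+01,  6.94852090e-02,
        4.70345223e-02, -6.28115458e-05]), 'eef_pos': array([ 144.20025132, -607.88825625,  188.21928782]), 'tcp_rot': array([-3.14062229e+00, -1.39508351e-04,  2.32789901e-01]), 'ft_force': array([-0.54401358,  0.76450442, -0.31103686]), 'moment': array([-0.01303179, -0.02538339, -0.02606088]), 'grip_force': 0.0, 'opening': 0.9949764938670238}
```

View pics/top0.png

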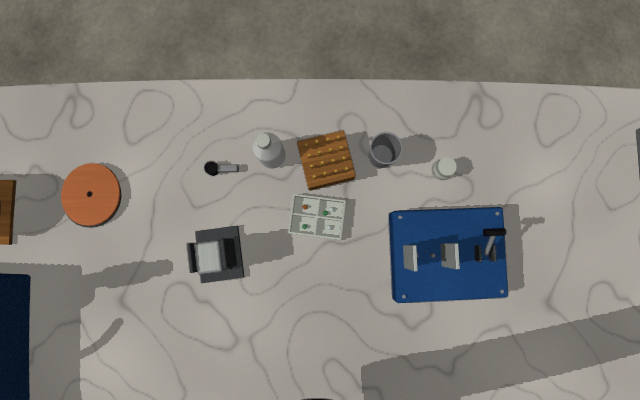

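View pics/scene0.png

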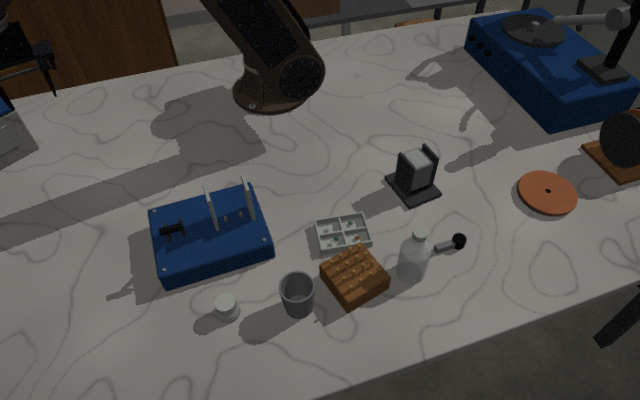

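The top view shows the unit at right (blue top about (391–508, 207–301)), with its seat at about (431,256) and the lever grip at (494,232). The rack is at left, about (220,255), with the canister top near (208,257). In the scene view the same things are at (210,235) and (415,175). Next I'll measure the blue top face and the rack.

```bash
cat > m.py <<'E'
from h import *
im=cv2.imread("pics/top0.png");i=camera_info("top")
hsv=cv2.cvtColor(im,cv2.COLOR_BGR2HSV)
m=cv2.inRange(hsv,(100,120,50),(125,255,255));m[:,:300]=0
m=cv2.morphologyEx(m,cv2.MORPH_CLOSE,np.ones((15,15)))
c=max(cv2.findContours(m,0,2)[0],key=cv2.contourArea)[:,0,:]
print("blue px",cv2.boxPoints(cv2.minAreaRect(c)).round(1).tolist())
w=np.array([onz(i,u,v,60)[:2] for u,v in c],np.float32)
r=cv2.minAreaRect(w);print("unit top@60",r,cv2.boxPoints(r).round(1).tolist())
for n in ("top","scene"):
    I=cv2.imread(f"pics/{n}0.png")
    if n=="top":a=I[190:310,370:530];b=I[210:300,170:290]
    else:a=I[170:290,140:280];b=I[130:210,370:450]
    o=np.hstack([cv2.resize(a,(400,300),interpolation=2),cv2.resize(b,(400,300),interpolation=2)])
    globals()[n]=o
cv2.imwrite("pics/crop.png",np.vstack([top,scene]))
E
python3 m.py
```

```text
blue px [[388.29998779296875, 211.1999969482422], [503.1000061035156, 205.60000610351562], [507.6000061035156, 297.0], [392.79998779296875, 302.6000061035156]]
unit top@60 ((531.2030639648438, -268.666748046875), (197.03988647460938, 253.8916778564453), 2.246931791305542) [[427.79998779296875, -145.6999969482422], [437.70001220703125, -399.3999938964844], [634.5999755859375, -391.70001220703125], [624.7000122070312, -138.0]]
```

View pics/crop.png

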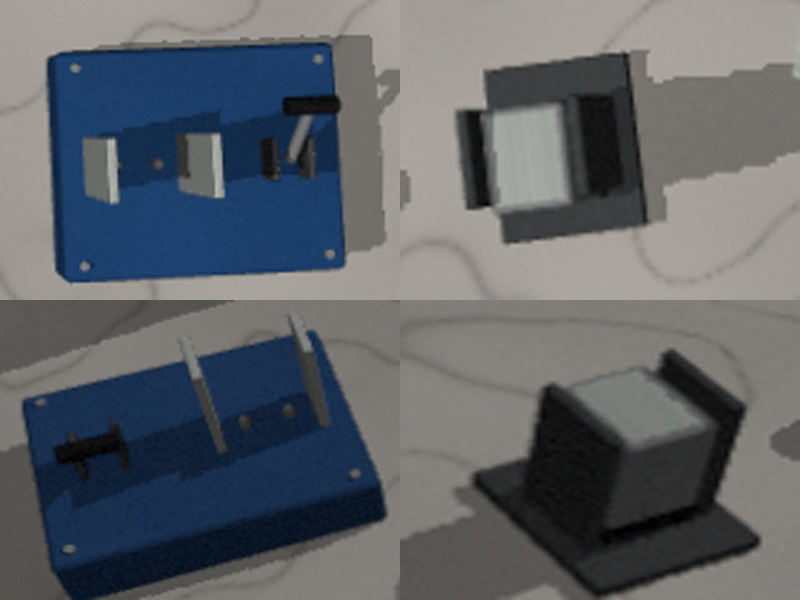

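The crop shows four rivets on the unit top at about (400,217), (497,214), (502,292) and (404,296), and the canister's top quad at about (196–222, 241–273). I'll refine both with masks.

```bash
cat > m2.py <<'E'
from h import *
im=cv2.imread("pics/top0.png").astype(float);i=camera_info("top")
P=[]
for u,v in [(400,217.2),(497.2,213.6),(502,291.6),(404,296.4)]:
    x,y=int(round(u)),int(round(v));p=im[y-4:y+5,x-4:x+5,2];w=np.clip(p-np.median(p)-15,0,None)
    Y,X=np.mgrid[y-4:y+5,x-4:x+5];c=((X*w).sum()/w.sum(),(Y*w).sum()/w.sum());P.append(onz(i,*c,60)[:2]);print(np.round(c,1),P[-1].round(1))
P=np.array(P);C=P.mean(0)
ex=(P[0]+P[1]-P[2]-P[3]);yaw=np.arctan2(ex[1],ex[0]);ey=(P[0]+P[3]-P[1]-P[2]);yaw2=np.arctan2(-ey[0],ey[1])
print("unit",C,np.degrees([yaw,yaw2]),np.linalg.norm(ex)/2,np.linalg.norm(ey)/2)
g=cv2.cvtColor(im.astype(np.uint8),cv2.COLOR_BGR2GRAY)
m=((g>125)*255).astype(np.uint8);z=np.zeros_like(m);z[235:282,195:232]=m[235:282,195:232]
# only the connected piece at the canister
n,l=cv2.connectedComponents(z);k=l[257,208];mm=(l==k).astype(np.uint8)
c=max(cv2.findContours(mm,0,2)[0],key=cv2.contourArea)[:,0,:]
w=np.array([onz(i,u,v,102)[:2] for u,v in c],np.float32);r=cv2.minAreaRect(w);print("can",r,mm.sum(),cv2.boundingRect(c))
# rack base: dark mask at z=12
d=((g<90)*255).astype(np.uint8);z=np.zeros_like(d);z[215:295,180:246]=d[215:295,180:246]
z=cv2.bitwise_or(z,mm*255);
c=np.vstack([q[:,0] for q in cv2.findContours(z,0,2)[0] if cv2.contourArea(q)>100]);
c=np.array([q for q in c if q[0]>=205])
w=np.array([onz(i,u,v,12)[:2] for u,v in c],np.float32);r=cv2.minAreaRect(w);print("rack(right edge good)",r,cv2.boxPoints(r).round().tolist())
s=camera_info("scene")
o=onz(i,494,231.7,132);print("grip from top @132",o, "proj scene",proj(s,o))
E
python3 m2.py
```

```text
[399.7 216.8] [ 611.8 -162.5]
[496.8 213.1] [ 620.5 -379.3]
[501.6 291.1] [ 450.  -385.7]
[403.5 296.1] [ 441.4 -169.3]
unit [ 530.92767688 -274.18293999] [2.22771402 2.28301562] 170.55934170313301 216.77030329476264
can ((514.9138793945312, 243.10594177246094), (80.0502700805664, 50.39388656616211), 1.188363790512085) 625 (195, 242, 25, 40)
rack(right edge good) ((529.30810546875, 235.45376586914062), (119.33619689941406, 91.00540161132812), 7.832703113555908) [[464.0, 272.0], [476.0, 182.0], [595.0, 199.0], [582.0, 289.0]]
grip from top @132 [ 577.62954588 -341.81520717  132.        ] proj scene [170.86180044 228.98120249]
```

Two views agree on the lever tip at about (577.5,−342,132), with the unit at (530.9,−274.2) and yaw 2.25°. I'll move beyond the lever with the fingers shut.

>>> move_arm:
  commands:
    - [[4,2.2,0],[0,0,-1.1],0]
    - [[4,2.2,0],[0,0,-1.1],0]
    - [[4,2.2,0],[0,0,-1.1],0]
    - [[4,2.2,0],[0,0,-1.1],0]
    - [[4,2.2,0],[0,0,-1.1],0]
    - [[4,2.2,0],[0,0,-1.1],0]
    - [[4,2.2,0],[0,0,-1.1],0]
    - [[4,2.2,0],[0,0,-1.1],0]
    - [[4,2.2,0],[0,0,-1.1],0]
    - [[4,2.2,0],[0,0,-1.1],0]

```text
t: 1.1
eef_pos: [545.6, -386.9, 188.5]
tcp_rot: [-3.141, 0.0, 0.04]
ft_force: [-0.1, -0.8, 0.5]
opening: 0.216
grip_force: 0.0
```

>>> move_arm:
  commands:
    - [[3.8,2.2,0],[0,0,0],0]
    - [[3.8,2.2,0],[0,0,0],0]
    - [[0,0,0],[0,0,0],0]
    - [[0,0,0],[0,0,0],0]

```text
t: 1.5
eef_pos: [620.5, -343.3, 187.9]
tcp_rot: [-3.141, 0.001, 0.043]
ft_force: [0.5, -0.4, 0.3]
opening: 0.006
grip_force: 0.0
```

Next: down, push the lever toward the robot past upright, back off, then up.

>>> move_arm:
  commands:
    - [[0,0,-3.5],[0,0,0],0]
    - [[0,0,-3.5],[0,0,0],0]
    - [[0,0,0],[0,0,0],0]
    - [[-1.5,0,0],[0,0,0],0]
    - [[-1.5,0,0],[0,0,0],0]
    - [[-1.5,0,0],[0,0,0],0]
    - [[-1.5,0,0],[0,0,0],0]
    - [[-1,0,0],[0,0,0],0]
    - [[-1,0,0],[0,0,0],0]
    - [[0,0,0],[0,0,0],0]

```text
t: 2.5
eef_pos: [539.3, -344.6, 119.6]
tcp_rot: [3.141, -0.0, 0.04]
ft_force: [0.7, -0.8, -0.3]
opening: 0.003
grip_force: 0.0
```

>>> move_arm:
  commands:
    - [[-0.5,0,0],[0,0,0],0]
    - [[0,0,0],[0,0,0],0]
    - [[2,0,2],[0,0,0],0]
    - [[0,0,4.5],[0,0,0],0]
    - [[0,0,4.5],[0,0,0],0]
    - [[0,5,0],[0,0,0],0.9]
    - [[0,5,0],[0,0,0],1]
    - [[0,5,0],[0,0,0],1]
    - [[0,5,0],[0,0,0],1]
    - [[0,5,0],[0,0,0],1]

```text
t: 3.5
eef_pos: [555.2, -92.1, 228.9]
tcp_rot: [3.141, -0.0, 0.041]
ft_force: [1.0, -0.5, -0.6]
opening: 0.364
grip_force: 0.0
```

```bash
python3 - <<'E'
from h import *
I=read_camera("top");cv2.imwrite("pics/top1.png",I);J=read_camera("scene")
cv2.imwrite("pics/lever1.png",np.hstack([cv2.resize(I[190:310,370:530],(400,300)),cv2.resize(J[170:290,140:280],(400,300))]))
E
```

```text
(no output)
```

View pics/lever1.png

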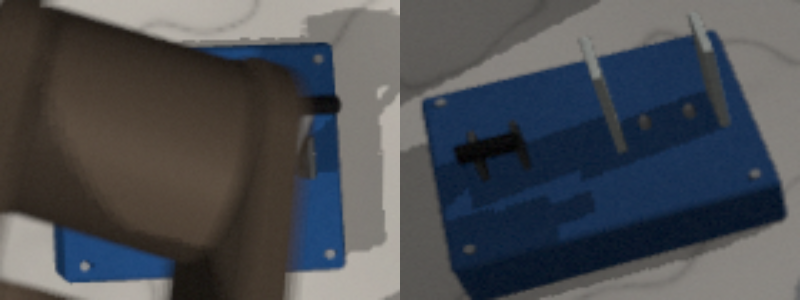

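The lever still stands at on: its grip is at scene (171,229), unchanged. I'll repeat the push in short steps and watch the force.

>>> move_arm:
  commands:
    - [[2,-5,0],[0,0,0],0]
    - [[2,-5,0],[0,0,0],0]
    - [[2,-5,0],[0,0,0],0]
    - [[0.6,-5,0],[0,0,0],0]
    - [[0,-5,0],[0,0,0],0]
    - [[0,0,-3.6],[0,0,0],0]
    - [[0,0,-3.6],[0,0,0],0]
    - [[0,0,-3.6],[0,0,0],0]
    - [[0,0,0],[0,0,0],0]
    - [[0,0,0],[0,0,0],0]

```text
t: 4.6
eef_pos: [617.2, -333.5, 121.2]
tcp_rot: [-3.142, 0.0, 0.041]
ft_force: [-0.3, 0.2, 0.5]
opening: 0.004
grip_force: 0.0
```

>>> move_arm:
  commands:
    - [[-1.5,0,0],[0,0,0],0]
    - [[-1.5,0,0],[0,0,0],0]
    - [[0,0,0],[0,0,0],0]

```text
t: 4.9
eef_pos: [586.8, -333.8, 123.6]
tcp_rot: [3.139, -0.002, 0.04]
ft_force: [0.8, 0.4, 0.7]
opening: 0.006
grip_force: 0.0
```

>>> move_arm:
  commands:
    - [[-1,0,0],[0,0,0],0]
    - [[-1,0,0],[0,0,0],0]
    - [[0,0,0],[0,0,0],0]

```text
t: 5.2
eef_pos: [566.1, -333.2, 121.3]
tcp_rot: [3.141, 0.0, 0.04]
ft_force: [0.4, -0.1, 0.0]
opening: 0.009
grip_force: 0.0
```

```bash
python3 - <<'E'
from h import *
J=read_camera("scene");i=camera_info("wrist");W=read_camera("wrist")
cv2.imwrite("pics/lever2.png",np.hstack([cv2.resize(J[150:290,120:300],(400,311)),cv2.resize(W,(400,250))[:, :].copy() if 0 else cv2.copyMakeBorder(cv2.resize(W,(400,250)),0,61,0,0,0)]))
print(np.round(i["cam_to_world"],3).tolist(),np.round(i["K"],1).tolist(),i["k1"],state()["eef_pos"],state()["opening"])
E
```

```text
[[0.04, -0.971, -0.235, 633.246], [-0.999, -0.039, -0.009, -329.481], [-0.001, 0.235, -0.972, 318.188], [0.0, 0.0, 0.0, 1.0]] [[296.7, 0.0, 324.1], [0.0, 296.7, 202.7], [0.0, 0.0, 1.0]] -0.0190854930430978 [ 566.9692724  -333.23305637  121.08266808] 0.0014403037633629059
```

View pics/lever2.png

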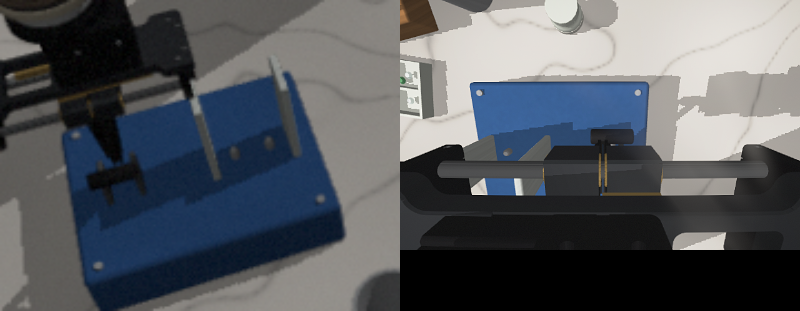

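```bash
python3 - <<'E'
from h import *
s=camera_info("scene");w=camera_info("wrist")
p=state()["eef_pos"];print(p,"tip: scene",proj(s,p),"wrist",proj(w,p))
for x,z in((577.4,132),(534,148),(490,132)):
    b=[x,-342,z];print("bar",b,proj(s,b),proj(w,b))
J=read_camera("scene");W=read_camera("wrist")
cv2.imwrite("pics/z.png",np.hstack([cv2.resize(J[190:260,130:210],(400,350),interpolation=2),cv2.resize(W[180:320,270:430],(400,350),interpolation=2)]))
E
```

```text
[ 566.9692724  -333.23305637  121.08266808] tip: scene [175.90791564 227.23830686] wrist [325.83399061 229.32972271]
bar [577.4, -342, 132] [170.75861546 228.9192207 ] [339.96579353 220.07635974]
bar [534, -342, 148] [166.47593762 208.35953572] [337.61838226 292.55549102]
bar [490, -342, 132] [166.52874467 198.28764783] [333.53037753 335.22706162]
```

View pics/z.png

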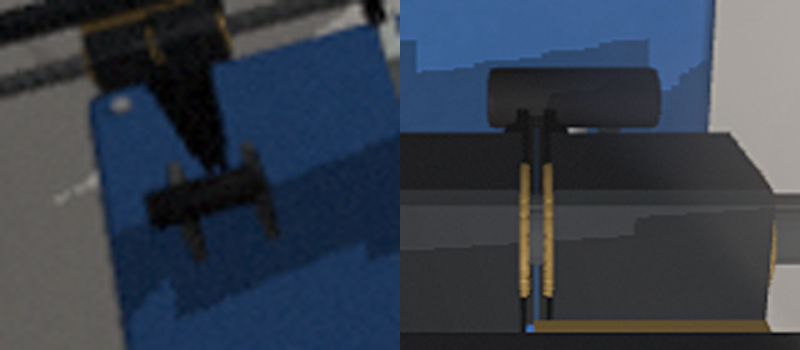

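The bar is unmoved, although the shut tips have swept past where it should be: the bar is at wrist (340,219), with the tips drawn over its near edge. I'll check joint 6 and triangulate the visible tip against the reported TCP.

```bash
python3 - <<'E'
from h import *
s=camera_info("scene");w=camera_info("wrist");S=state()
print(S["joints"].round(3),S["eef_pos"].round(1),S["ft_force"].round(2))
for a,b in (((173,224),(326,224)),((173,224),(326,229))):
    o1,d1=ray(s,*a);o2,d2=ray(w,*b)
    t=np.linalg.lstsq(np.c_[d1,-d2],o2-o1,rcond=None)[0];print((o1+t[0]*d1).round(),(o2+t[1]*d2).round())
E
```

```text
[-0.631  0.605  1.544 -0.     0.992  0.899] [ 567.2 -333.1  120.8] [-0.31  0.13  0.05]
[ 580. -334.  148.] [ 580. -333.  148.]
[ 575. -334.  142.] [ 575. -333.  143.]
```

>>> move_arm:
  commands:
    - [[0.4,0,0],[0,0,0],0]
    - [[0.4,0,0],[0,0,0],0]
    - [[0,0,0],[0,0,0],0]

```text
t: 5.7
eef_pos: [575.6, -333.0, 120.6]
tcp_rot: [3.141, -0.0, 0.041]
ft_force: [0.2, 0.1, -0.0]
opening: 0.006
grip_force: 0.0
```

The visible tip triangulates to about z≈143 while the reported TCP is 121, so the shut fingers may simply be skimming over the bar. TCP z 100 is still 10 mm above the ears, so it's safe to retry there.

>>> move_arm:
  commands:
    - [[2.2,-0.3,0],[0,0,0],0]
    - [[2.2,-0.3,0],[0,0,0],0]
    - [[0,-0.3,-1],[0,0,0],0]
    - [[0,0,-1],[0,0,0],0]
    - [[0,0,0],[0,0,0],0]
    - [[-1.5,0,0],[0,0,0],0]
    - [[-1.5,0,0],[0,0,0],0]
    - [[0,0,0],[0,0,0],0]

```text
t: 6.5
eef_pos: [589.0, -342.7, 102.8]
tcp_rot: [3.139, -0.004, 0.04]
ft_force: [3.1, -0.2, 3.2]
opening: 0.0
grip_force: 1.7
```

>>> move_arm:
  commands:
    - [[-1.5,0,0],[0,0,0],0]
    - [[0,0,0],[0,0,0],0]

```text
t: 6.7
eef_pos: [572.5, -342.0, 101.2]
tcp_rot: [-3.141, 0.001, 0.04]
ft_force: [1.1, -0.0, 0.2]
opening: 0.002
grip_force: 0.0
```

```bash
python3 - <<'E'
from h import *
S=state();print(S["ft_force"].round(2),S["eef_pos"])
s=camera_info("scene");J=read_camera("scene");W=read_camera("wrist");w=camera_info("wrist")
print("tcp",proj(s,S["eef_pos"]),proj(w,S["eef_pos"]))
cv2.imwrite("pics/z2.png",np.hstack([cv2.resize(J[190:260,130:210],(400,350),interpolation=2),cv2.resize(W[180:320,270:430],(400,350),interpolation=2)]))
E
```

```text
[ 1.13 -0.02  0.16] [ 572.45348486 -342.01302072  101.23698787]
tcp [174.47541007 236.0685307 ] [325.71418905 230.97263858]
```

View pics/z2.png

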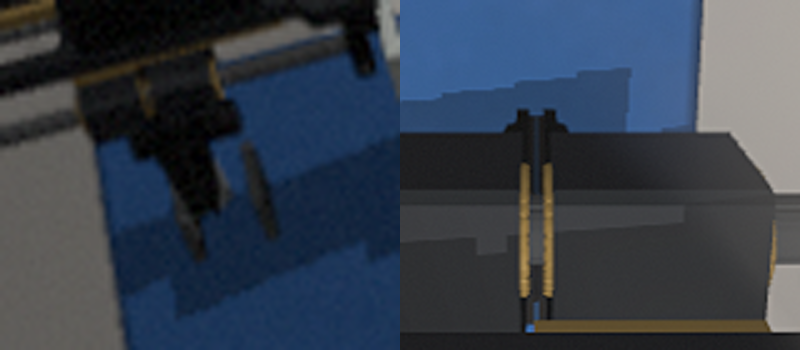

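Now it bites: the bar is pushed behind the fingers, with about 3 N of contact. So the real tips end about 20 mm above the reported TCP. I'll continue past upright.

>>> move_arm:
  commands:
    - [[-1,0,0],[0,0,0],0]
    - [[-1,0,0],[0,0,0],0]
    - [[-1,0,0],[0,0,0],0]
    - [[-1,0,0],[0,0,0],0]
    - [[0,0,0],[0,0,0],0]
    - [[0,0,0],[0,0,0],0]
    - [[2,0,0],[0,0,0],0]
    - [[0,0,4],[0,0,0],0]
    - [[0,0,4],[0,0,0],0]
    - [[0,0,4],[0,0,0],0]

```text
t: 7.8
eef_pos: [554.2, -341.8, 222.0]
tcp_rot: [-3.141, 0.0, 0.041]
ft_force: [0.9, -0.4, 0.5]
opening: 0.005
grip_force: 0.0
```

>>> move_arm:
  commands:
    - [[0,5,0],[0,0,0],1]
    - [[0,5,0],[0,0,0],1]
    - [[0,5,0],[0,0,0],1]
    - [[0,5,0],[0,0,0],1]
    - [[0,5,0],[0,0,0],1]
    - [[0,5,0],[0,0,0],1]
    - [[0,5,0],[0,0,0],1]
    - [[0,5,0],[0,0,0],1]

```text
t: 8.6
eef_pos: [553.9, 60.1, 221.0]
tcp_rot: [3.141, -0.001, 0.041]
ft_force: [0.4, -0.5, 0.6]
opening: 0.621
grip_force: 0.0
```

```bash
python3 - <<'E'
from h import *
S=state();print(S["joints"].round(3),S["eef_pos"],S["opening"])
J=read_camera("scene");T=read_camera("top");W=read_camera("wrist");w=camera_info("wrist")
cv2.imwrite("pics/wr1.png",W);cv2.imwrite("pics/top2.png",T)
print(np.round(proj(w,S["eef_pos"]),1),[[np.round(proj(w,S["eef_pos"]+np.array([0.04*b,b,z])),0).tolist() for b in(-47,47)] for z in (0,20)])
o=np.hstack([cv2.resize(J[170:290,140:280],(350,300)),cv2.resize(T[190:310,370:530],(400,300))])
o=cv2.resize(o,(640,256));cv2.imwrite("pics/chk.png",np.vstack([o,cv2.resize(W,(512,320))[:, :] if 0 else cv2.copyMakeBorder(cv2.resize(W,(512,320)),0,0,0,128,0)]))
E
```

```text
[-0.01   0.362  1.686 -0.     1.094  1.52 ] [553.85028677  60.10677594 220.98602903] 0.6207385096541699
[326.7 229.4] [[[393.0, 235.0], [259.0, 224.0]], [[401.0, 246.0], [253.0, 234.0]]]
```

View pics/chk.png

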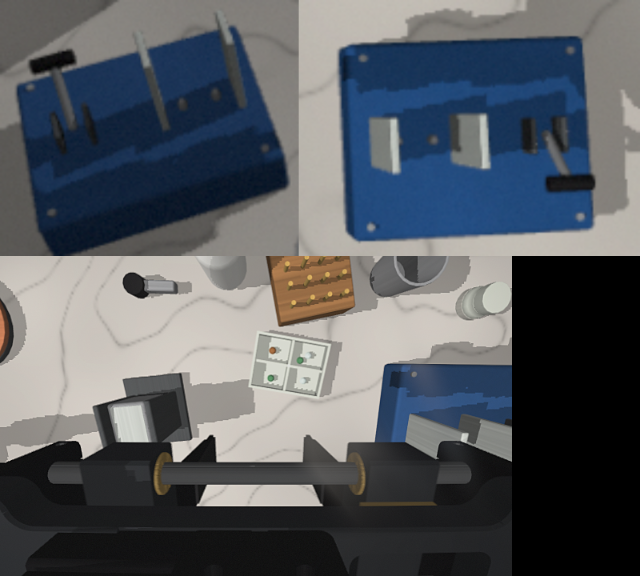

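The lever is off: its grip is now at scene-crop (52,62), on the robot side of the ears, and the top crop agrees at (570,183). Next, turn the tool 96° and hover over the rack.

>>> move_arm:
  commands:
    - [[-0.2,1.5,0],[0,0,8],1]
    - [[-0.2,1.5,0],[0,0,8],1]
    - [[-0.2,1.5,0],[0,0,8],1]
    - [[-0.2,1.5,0],[0,0,8],1]
    - [[-0.2,1.5,0],[0,0,8],1]
    - [[-0.2,1.5,0],[0,0,8],1]
    - [[-0.2,1.5,0],[0,0,8],1]
    - [[-0.2,1.5,0],[0,0,8],1]
    - [[-0.2,1.5,0],[0,0,8],1]
    - [[-0.2,1.5,0],[0,0,8],1]

```text
t: 9.75
eef_pos: [534.4, 207.3, 220.7]
tcp_rot: [3.141, 0.0, 1.442]
ft_force: [1.4, -0.7, -0.4]
opening: 0.997
grip_force: 0.0
```

>>> move_arm:
  commands:
    - [[-0.2,1.5,0],[0,0,8],1]
    - [[-0.2,1.5,0],[0,0,7],1]
    - [[0,0,0],[0,0,0],1]
    - [[0,0,0],[0,0,0],1]

```text
t: 10.15
eef_pos: [530.3, 237.0, 220.7]
tcp_rot: [-3.142, 0.0, 1.695]
ft_force: [0.2, -0.3, -0.4]
opening: 0.999
grip_force: 0.0
```

```bash
python3 - <<'E'
from h import *
S=state();w=camera_info("wrist");W=read_camera("wrist");print(S["eef_pos"].round(1),S["tcp_rot"].round(3),S["opening"])
cv2.imwrite("pics/wr2.png",W)
i=camera_info("top");print("tray edge",onz(i,290,235,22).round(),onz(i,343,240,22).round())
# predictions in the wrist image for rack (528.7,240,yaw 8.1deg)
c,s=np.cos(.141),np.sin(.141)
for n,q in dict(can=[(33,27,102),(33,-27,102),(-33,-27,102),(-33,27,102)],base=[(60,50,12),(60,-50,12),(-60,-50,12),(-60,50,12)]).items():
    print(n,[proj(w,(528.7+c*x-s*y,240+s*x+c*y,z)).round(0).tolist() for x,y,z in q])
print("tcp",proj(w,S["eef_pos"]))
E
```

```text
[530.3 237.  220.7] [-3.142  0.     1.695] 0.9990249581804781
tray edge [572.  78.  22.] [562. -41.  22.]
can [[352.0, 166.0], [352.0, 215.0], [293.0, 216.0], [290.0, 167.0]]
base [[366.0, 141.0], [365.0, 213.0], [281.0, 214.0], [277.0, 142.0]]
tcp [322.30267751 229.30440188]
```

View pics/wr2.png

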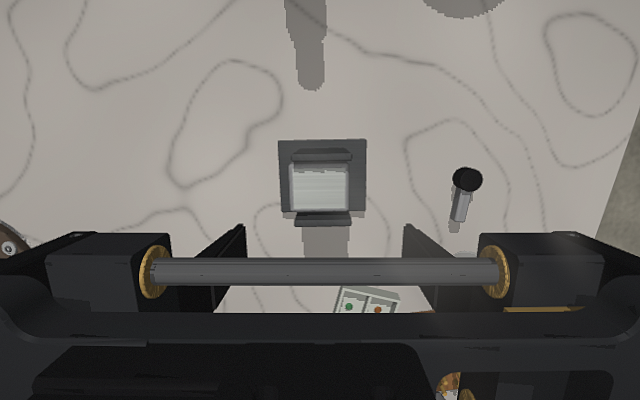

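The canister's top quad is at about (290–348, 164–211), with the rack base at (278–367, 139–214) and the open fingertips at (245,225) and (403,225). I'll measure both by mask.

```bash
python3 - <<'E'
from h import *
w=camera_info("wrist");W=cv2.imread("pics/wr2.png");S=state()
hsv=cv2.cvtColor(W,cv2.COLOR_BGR2HSV);g=cv2.cvtColor(W,cv2.COLOR_BGR2GRAY)
print("row195",g[195,270:375:3].tolist());print("col320",g[135:235:3,320].tolist())
# base at z=12: dark region outline
d=((g<100)*255).astype(np.uint8);z=np.zeros_like(d);z[130:222,265:380]=d[130:222,265:380]
rows=range(150,206,5)
L=[];R=[]
for r in rows:
    x=np.where(z[r])[0];L.append(onz(w,x.min()-.5,r,12));R.append(onz(w,x.max()+.5,r,12))
L=np.array(L);R=np.array(R);T=np.array([onz(w,u,130+np.where(z[130:222,u])[0].min()-.5,12) for u in range(285,362,6)])
for n,P in(("L",L),("R",R),("T",T)):
    vx,vy,x0,y0=cv2.fitLine(P[:,:2].astype(np.float32),cv2.DIST_HUBER,0,.1,.01).ravel();print(n,"dir deg",np.degrees(np.arctan2(vy,vx)).round(2),"pt",x0.round(1),y0.round(1))
# canister top
b=((g>125)*255).astype(np.uint8);z=np.zeros_like(b);z[158:214,285:355]=b[158:214,285:355]
n,l,st,_=cv2.connectedComponentsWithStats(z);k=l[190,320];print("bbox",st[k])
c=max(cv2.findContours((l==k).astype(np.uint8),0,2)[0],key=cv2.contourArea)[:,0]
P=np.array([onz(w,u,v,102)[:2] for u,v in c],np.float32);r=cv2.minAreaRect(P);print("can",r)
E
```

```text
row195 [173, 173, 173, 165, 71, 74, 66, 128, 175, 171, 171, 171, 171, 170, 169, 169, 170, 169, 169, 168, 166, 167, 167, 166, 165, 141, 98, 85, 85, 84, 84, 84, 131, 168, 170]
col320 [171, 180, 73, 75, 79, 62, 65, 81, 77, 68, 98, 110, 122, 177, 168, 166, 170, 166, 169, 168, 169, 169, 164, 166, 174, 107, 32, 56, 52, 73, 60, 127, 123, 123]
L dir deg -81.53 pt 469.6 232.2
R dir deg -81.59 pt 587.1 250.4
T dir deg 8.56 pt 522.8 292.3
bbox [ 289  164   58   46 2198]
can ((523.8700561523438, 244.25364685058594), (61.44429016113281, 49.38379669189453), 7.104414939880371)
```

The rack is at about (528,242) with yaw 8.5°, and the canister centre at about (525,243.5). Align, descend to TCP z≈40 (real tips at about 62), and close.

>>> move_arm:
  commands:
    - [[-0.5,0.65,0],[0,0,1.4],1]
    - [[0,0,-3],[0,0,0],1]
    - [[0,0,-4],[0,0,0],1]
    - [[0,0,-4],[0,0,0],1]
    - [[0,0,-3],[0,0,0],1]
    - [[0,0,-2],[0,0,0],1]
    - [[0,0,-1],[0,0,0],1]
    - [[0,0,-1],[0,0,0],1]
    - [[0,0,0],[0,0,0],1]

```text
t: 11.1
eef_pos: [524.7, 244.3, 40.3]
tcp_rot: [-3.141, 0.0, 1.723]
ft_force: [1.2, -0.1, -0.1]
opening: 0.997
grip_force: 0.0
```

>>> move_arm:
  commands:
    - [[0,0,0],[0,0,0],0.5]
    - [[0,0,0],[0,0,0],0.5]
    - [[0,0,0],[0,0,0],0.5]
    - [[0,0,0],[0,0,0],0.5]
    - [[0,0,0],[0,0,0],0.5]
    - [[0,0,0],[0,0,0],0.5]
    - [[0,0,0],[0,0,0],0.5]

```text
t: 11.8
eef_pos: [524.3, 244.3, 41.2]
tcp_rot: [-3.141, 0.0, 1.723]
ft_force: [-4.3, -2.9, 6.5]
opening: 0.697
grip_force: 29.9
```

The opening of 0.697 corresponds to 66 mm, so the canister is gripped at 30 N. Lift.

>>> move_arm:
  commands:
    - [[0,0,1],[0,0,0],0.5]
    - [[0,0,2],[0,0,0],0.5]
    - [[0,0,3],[0,0,0],0.5]
    - [[0,0,3],[0,0,0],0.5]
    - [[0,0,3],[0,0,0],0.5]
    - [[0,0,2],[0,0,0],0.5]
    - [[0,0,0],[0,0,0],0.5]
    - [[0,0,0],[0,0,0],0.5]

```text
t: 12.6
eef_pos: [524.5, 244.3, 180.2]
tcp_rot: [-3.141, 0.0, 1.723]
ft_force: [-0.4, -0.1, -5.7]
opening: 0.693
grip_force: 29.9
```

>>> move_arm:
  commands:
    - [[-0.7,-1.66,0],[0,0,-8],0.5]
    - [[-0.7,-1.66,0],[0,0,-8],0.5]
    - [[-0.7,-1.66,0],[0,0,-8],0.5]
    - [[-0.7,-1.66,0],[0,0,-8],0.5]
    - [[-0.7,-1.66,0],[0,0,-8],0.5]
    - [[-0.7,-1.66,0],[0,0,-8],0.5]
    - [[-0.7,-1.66,0],[0,0,-8],0.5]
    - [[-0.7,-1.66,0],[0,0,-8],0.5]
    - [[-0.7,-1.66,0],[0,0,-8],0.5]
    - [[-0.7,-1.66,0],[0,0,-8],0.5]

```text
t: 13.6
eef_pos: [453.8, 77.8, 179.3]
tcp_rot: [-3.141, 0.003, 0.321]
ft_force: [0.4, -0.0, -5.0]
opening: 0.694
grip_force: 29.9
```

>>> move_arm:
  commands:
    - [[-0.7,-1.66,0],[0,0,-8],0.5]
    - [[-0.7,-1.66,0],[0,0,-8],0.5]
    - [[0,0,-3],[0,0,0],0.5]
    - [[0,0,-4],[0,0,0],0.5]
    - [[0,0,-4],[0,0,0],0.5]
    - [[0,0,-2],[0,0,0],0.5]
    - [[0,0,-1],[0,0,0],0.5]
    - [[0,0,0],[0,0,0],0.5]
    - [[0,0,0],[0,0,0],0.5]

```text
t: 14.5
eef_pos: [441.1, 45.2, 41.1]
tcp_rot: [3.141, -0.0, 0.048]
ft_force: [0.2, 0.2, -5.0]
opening: 0.694
grip_force: 29.9
```

>>> move_arm:
  commands:
    - [[0,0,-0.5],[0,0,-0.5],0.5]
    - [[0,0,-0.4],[0,0,0],0.5]
    - [[0,0,-0.2],[0,0,0],0.5]
    - [[0,0,0],[0,0,0],0.5]
    - [[0,0,0],[0,0,0],0.5]

```text
t: 15.0
eef_pos: [440.9, 45.2, 29.9]
tcp_rot: [3.141, -0.0, 0.039]
ft_force: [-0.2, 0.4, -4.4]
opening: 0.694
grip_force: 29.9
```

>>> move_arm:
  commands:
    - [[0,0,-0.1],[0,0,0],0.5]
    - [[0,0,-0.1],[0,0,0],0.5]
    - [[0,0,0],[0,0,0],0.5]

```text
t: 15.3
eef_pos: [441.2, 45.2, 29.1]
tcp_rot: [3.141, -0.002, 0.039]
ft_force: [-4.3, 0.1, 20.6]
opening: 0.694
grip_force: 29.9
```

It's down on the bench (20 N upward at TCP z 29). Release, rise, and turn +90° for the regrasp by the x faces.

>>> move_arm:
  commands:
    - [[0,0,0.1],[0,0,0],1]
    - [[0,0,0],[0,0,0],1]
    - [[0,0,0],[0,0,0],1]
    - [[0,0,0],[0,0,0],1]
    - [[0,0,0],[0,0,0],1]
    - [[0,0,3],[0,0,0],1]
    - [[0,0,4],[0,0,0],1]
    - [[0,0,4],[0,0,0],1]
    - [[0,0,0],[0,0,0],1]

```text
t: 16.2
eef_pos: [442.8, 45.2, 142.8]
tcp_rot: [3.141, -0.007, 0.039]
ft_force: [1.1, -0.4, -0.5]
opening: 1.001
grip_force: 0.0
```

>>> move_arm:
  commands:
    - [[0,0,0],[0,0,8.5],1]
    - [[0,0,0],[0,0,8.5],1]
    - [[0,0,0],[0,0,8.5],1]
    - [[0,0,0],[0,0,8.5],1]
    - [[0,0,0],[0,0,8.5],1]
    - [[0,0,0],[0,0,8.5],1]
    - [[0,0,0],[0,0,8.5],1]
    - [[0,0,0],[0,0,8.5],1]
    - [[0,0,0],[0,0,8.5],1]
    - [[0,0,0],[0,0,8.5],1]

```text
t: 17.2
eef_pos: [440.6, 45.2, 138.1]
tcp_rot: [-3.141, -0.0, 1.529]
ft_force: [-0.2, 0.6, -0.0]
opening: 0.999
grip_force: 0.0
```

>>> move_arm:
  commands:
    - [[0,0,0],[0,0,5],1]
    - [[0,0,0],[0,0,0],1]

```text
t: 17.4
eef_pos: [440.6, 45.2, 138.2]
tcp_rot: [-3.141, -0.0, 1.611]
ft_force: [0.1, 0.1, 0.1]
opening: 1.003
grip_force: 0.0
```

```bash
cat > can.py <<'E'
from h import *
S=state();w=camera_info("wrist");W=read_camera("wrist");print(S["eef_pos"].round(1),S["tcp_rot"].round(3),S["opening"])
g=cv2.cvtColor(W,cv2.COLOR_BGR2GRAY)
e=S["eef_pos"];q=[proj(w,(e[0]+x,e[1]+y,90)) for x,y in((27,33),(27,-33),(-27,-33),(-27,33))];print(np.round(q,0).tolist())
c=np.mean(q,0).round().astype(int);print("row",g[c[1],c[0]-50:c[0]+51:4].tolist());print("col",g[c[1]-50:c[1]+51:4,c[0]].tolist(),c)
cv2.imwrite("pics/wr3.png",W)
E
python3 can.py
```

```text
[440.6  45.2 138.2] [-3.141 -0.     1.611] 1.003197500853377
[[357.0, 174.0], [352.0, 249.0], [291.0, 246.0], [292.0, 172.0]]
row [161, 161, 160, 145, 154, 125, 175, 168, 165, 167, 170, 169, 169, 166, 169, 164, 166, 170, 170, 129, 94, 162, 161, 162, 163, 163]
col [175, 108, 106, 129, 138, 167, 166, 167, 167, 167, 166, 166, 167, 165, 165, 166, 165, 166, 164, 165, 165, 86, 115, 115, 122, 66] [323 210]
```

The canister top is centred in the wrist view to within about 1 px (321–322, 210). Descend and grip the x faces.

>>> move_arm:
  commands:
    - [[0,0,-3],[0,0,0],1]
    - [[0,0,-3],[0,0,0],1]
    - [[0,0,-3],[0,0,0],1]
    - [[0,0,-1.2],[0,0,0],1]
    - [[0,0,-0.5],[0,0,0],1]
    - [[0,0,0],[0,0,0],0.4]
    - [[0,0,0],[0,0,0],0.4]
    - [[0,0,0],[0,0,0],0.4]
    - [[0,0,0],[0,0,0],0.4]
    - [[0,0,0],[0,0,0],0.4]

```text
t: 18.45
eef_pos: [441.1, 45.2, 32.2]
tcp_rot: [3.141, 0.0, 1.61]
ft_force: [-0.6, -0.1, 0.0]
opening: 0.637
grip_force: 0.0
```

>>> move_arm:
  commands:
    - [[0,0,0],[0,0,0],0.4]
    - [[0,0,0],[0,0,0],0.4]
    - [[0,0,0],[0,0,0],0.4]
    - [[0,0,0],[0,0,0],0.4]

```text
t: 18.85
eef_pos: [440.2, 45.3, 31.9]
tcp_rot: [-3.14, -0.0, 1.61]
ft_force: [-4.2, 0.1, 6.2]
opening: 0.569
grip_force: 29.9
```

Gripped (0.569 corresponds to 54 mm). Lift, and meanwhile cross-check the seat position from the scene camera (rivets and pegs).

>>> move_arm:
  commands:
    - [[0,0,1],[0,0,0],0.4]
    - [[0,0,3],[0,0,0],0.4]
    - [[0,0,4],[0,0,0],0.4]
    - [[0,0,4],[0,0,0],0.4]
    - [[0,0,4],[0,0,0],0.4]
    - [[0,0,3],[0,0,0],0.4]
    - [[0,0,0],[0,0,0],0.4]

```text
t: 19.55
eef_pos: [442.3, 45.2, 225.4]
tcp_rot: [3.134, 0.001, 1.61]
ft_force: [0.5, 0.1, -5.5]
opening: 0.568
grip_force: 29.8
```

```bash
cat > seat.py <<'E'
from h import *
def cen(im,u,v,r=4):
    x,y=int(round(u)),int(round(v));p=im[y-r:y+r+1,x-r:x+r+1,2].astype(float);w=np.clip(p-np.median(p)-15,0,None)
    Y,X=np.mgrid[y-r:y+r+1,x-r:x+r+1];return (X*w).sum()/w.sum(),(Y*w).sum()/w.sum()
t=np.radians(2.25);R=np.array([[np.cos(t),-np.sin(t)],[np.sin(t),np.cos(t)]]);C=np.array([530.9,-274.2])
rv=[(85.3,108.4),(85.3,-108.4),(-85.3,-108.4),(-85.3,108.4)];pg=[(0,78),(0,42)]
J=read_camera("scene");T=read_camera("top")
for n,im,l in(("scene",J,[(r,60) for r in rv]+[(p,68) for p in pg]),("top",T,[(r,60) for r in rv]+[(p,71) for p in pg])):
    i=camera_info(n)
    for q,z in l:
        W=C+R@np.array(q);p=proj(i,(*W,z))
        try:
            c=cen(im,*p,4);print(n,q,p.round(1),np.round(c,1),"offset mm",(onz(i,*c,z)[:2]-W).round(1))
        except Exception as e: print(n,q,p.round(1),"?")
E
python3 seat.py
```

```text
scene (85.3, 108.4) [264.5 239.8] [263.8 238.9] offset mm [-3.  -0.8]
scene (85.3, -108.4) [164.4 270. ] [163.7 269. ] offset mm [-2.9 -1.2]
scene (-85.3, -108.4) [154.3 211.1] [152.7 208.3] offset mm [-9.8 -3.1]
scene (-85.3, 108.4) [245.3 186.1] [244.5 185.6] offset mm [-2.4 -1.4]
scene (0, 78) [241.  213.1] [240.5 213.4] offset mm [ 0.6 -1.3]
scene (0, 42) [225.4 217.6] [224.8 218. ] offset mm [ 0.9 -1.4]
top (85.3, 108.4) [399.7 216.8] [399.7 216.8] offset mm [-0.1  0. ]
top (85.3, -108.4) [496.8 213.2] [496.8 213.1] offset mm [ 0.1 -0.1]
top (-85.3, -108.4) [501.6 291.2] [501.6 291.1] offset mm [0.1 0.2]
top (-85.3, 108.4) [403.4 296.1] [403.4 296.1] offset mm [ 0. -0.]
top (0, 78) [416.7 255.8] [414.7 255.5] offset mm [0.7 4.2]
top (0, 42) [433.3 255.1] [432.9 255.2] offset mm [-0.2  1. ]
```

>>> move_arm:
  commands:
    - [[1.1,-3.2,0],[0,0,0],0.4]
    - [[1.1,-3.2,0],[0,0,0],0.4]
    - [[1.1,-3.2,0],[0,0,0],0.4]
    - [[1.1,-3.2,0],[0,0,0],0.4]
    - [[1.1,-3.2,0],[0,0,0],0.4]
    - [[1.1,-3.2,0],[0,0,0],0.4]
    - [[1.1,-3.2,0],[0,0,0],0.4]
    - [[1.1,-3.5,0],[0,0,0],0.4]
    - [[0,0,0],[0,0,0],0.4]
    - [[0,0,0],[0,0,0],0.4]

```text
t: 20.65
eef_pos: [528.0, -214.0, 219.1]
tcp_rot: [-3.138, -0.002, 1.608]
ft_force: [-0.4, 0.9, -4.9]
opening: 0.562
grip_force: 30.0
```

```bash
cat > seatw.py <<'E'
import sys;sys.argv=["x"]
from h import *
src=open("seat.py").read().split("J=read")[0];exec(src)
S=state();w=camera_info("wrist");W_=read_camera("wrist");cv2.imwrite("pics/wr4.png",W_);print(S["eef_pos"].round(1),S["tcp_rot"].round(4))
for q,z in [(r,60) for r in rv]+[((25,97+4),162),((-25,101),162),((25,97),162),((-25,97),162)]:
    P=C+R@np.array(q);p=proj(w,(*P,z))
    if 5<p[0]<635 and 5<p[1]<300 and z==60:
        c=cen(W_,*p,7);print(q,p.round(1),np.round(c,1),"off",(onz(w,*c,z)[:2]-P).round(1))
    else: print(q,z,p.round(1))
E
python3 seatw.py
```

```text
[ 528.  -214.   219.1] [-3.1378e+00 -2.5000e-03  1.6084e+00]
(85.3, 108.4) [396.2 147.8] [397.6 146.6] off [1.6 1.4]
(85.3, -108.4) 60 [387.3 310.4]
(-85.3, -108.4) 60 [261.5 310.3]
(-85.3, 108.4) [252.1 148. ] [252.4 147.1] off [0.4 1.1]
(25, 101) 162 [352.9 162.7]
(-25, 101) 162 [294.3 162.8]
(25, 97) 162 [352.8 167.4]
(-25, 97) 162 [294.4 167.4]
```

The three cameras scatter by ±1–1.5 mm around the estimate, so I'll keep it. Shift 0.5 mm in x and descend to just above the pegs.

>>> move_arm:
  commands:
    - [[0.05,0,-2],[0,0,0],0.4]
    - [[0,0,-3],[0,0,0],0.4]
    - [[0,0,-2.5],[0,0,0],0.4]
    - [[0,0,-1.5],[0,0,0],0.4]
    - [[0,0,-1],[0,0,0],0.4]
    - [[0,0,-1],[0,0,0],0.4]
    - [[0,0,0],[0,0,0],0.4]
    - [[0,0,0],[0,0,0],0.4]

```text
t: 21.5
eef_pos: [529.6, -213.7, 112.1]
tcp_rot: [3.141, 0.0, 1.61]
ft_force: [0.1, -0.5, -4.5]
opening: 0.566
grip_force: 30.0
```

>>> move_arm:
  commands:
    - [[-0.1,-0.05,-0.3],[0,0,0],0.4]
    - [[0,0,-0.3],[0,0,0],0.4]
    - [[0,0,-0.3],[0,0,0],0.4]
    - [[0,0,-0.2],[0,0,0],0.4]
    - [[0,0,0],[0,0,0],0.4]

```text
t: 22.0
eef_pos: [528.3, -214.2, 100.5]
tcp_rot: [-3.141, -0.0, 1.61]
ft_force: [-0.7, -1.0, -5.8]
opening: 0.565
grip_force: 30.0
```

>>> move_arm:
  commands:
    - [[0,0,-0.1],[0,0,0],0.4]
    - [[0,0,-0.1],[0,0,0],0.4]
    - [[0,0,0],[0,0,0],0.4]

```text
t: 22.3
eef_pos: [528.3, -214.2, 98.6]
tcp_rot: [-3.142, -0.0, 1.61]
ft_force: [0.1, -0.1, -5.1]
opening: 0.566
grip_force: 30.0
```

The underside is now below the peg tops with no contact force, so the pegs are entering the holes. Continue down.

>>> move_arm:
  commands:
    - [[0,0,-0.2],[0,0,0],0.4]
    - [[0,0,-0.2],[0,0,0],0.4]
    - [[0,0,0],[0,0,0],0.4]

```text
t: 22.6
eef_pos: [528.2, -214.2, 94.4]
tcp_rot: [-3.141, -0.0, 1.61]
ft_force: [0.1, 0.7, -5.4]
opening: 0.567
grip_force: 30.0
```

>>> move_arm:
  commands:
    - [[0,0,-0.1],[0,0,0],0.4]
    - [[0,0,-0.1],[0,0,0],0.4]
    - [[0,0,0],[0,0,0],0.4]

```text
t: 22.9
eef_pos: [528.3, -214.3, 92.6]
tcp_rot: [-3.142, -0.0, 1.61]
ft_force: [0.4, -0.1, -5.7]
opening: 0.564
grip_force: 30.0
```

>>> move_arm:
  commands:
    - [[0,0,-0.1],[0,0,0],0.4]
    - [[0,0,0],[0,0,0],0.4]

```text
t: 23.1
eef_pos: [528.4, -214.3, 91.8]
tcp_rot: [3.141, 0.0, 1.61]
ft_force: [0.2, -0.3, -4.2]
opening: 0.565
grip_force: 30.0
```

>>> move_arm:
  commands:
    - [[0,0,-0.1],[0,0,0],0.4]
    - [[0,0,0],[0,0,0],0.4]

```text
t: 23.3
eef_pos: [528.4, -214.2, 91.7]
tcp_rot: [3.141, 0.0, 1.61]
ft_force: [-3.8, 2.8, 6.0]
opening: 0.567
grip_force: 30.0
```

Contact came at TCP z 91.7, against 91.9 predicted for fully home. Release and rise, then check.

>>> move_arm:
  commands:
    - [[0,0,0],[0,0,0],1]
    - [[0,0,0],[0,0,0],1]
    - [[0,0,0],[0,0,0],1]
    - [[0,0,0],[0,0,0],1]
    - [[0,0,0],[0,0,0],1]
    - [[0,0,0],[0,0,0],1]
    - [[0,0,2],[0,0,0],1]
    - [[0,0,3],[0,0,0],1]
    - [[0,0,4],[0,0,0],1]
    - [[0,0,4],[0,0,0],1]

```text
t: 24.3
eef_pos: [528.1, -214.1, 222.0]
tcp_rot: [-3.141, -0.0, 1.61]
ft_force: [0.2, -1.0, 0.1]
opening: 1.0
grip_force: 0.0
```

>>> move_arm:
  commands:
    - [[-2,4,1],[0,0,-8],0]
    - [[-3,4,0],[0,0,-8],0]
    - [[-3,4,0],[0,0,-8],0]
    - [[-2,4,0],[0,0,-8],0]
    - [[0,4,0],[0,0,-8],0]
    - [[0,4,0],[0,0,-8],0]
    - [[0,4,0],[0,0,-8],0]
    - [[0,4,0],[0,0,-8],0]
    - [[0,3,0],[0,0,-8],0]
    - [[0,3,0],[0,0,-8],0]

```text
t: 25.3
eef_pos: [428.5, 158.5, 230.9]
tcp_rot: [3.141, -0.0, 0.239]
ft_force: [0.7, -0.3, -0.1]
opening: 0.216
grip_force: 0.0
```

```bash
python3 - <<'E'
from h import *
s=camera_info("scene");t=camera_info("top");S=state();print(S["eef_pos"],S["tcp_rot"],S["opening"])
J=read_camera("scene");T=read_camera("top");cv2.imwrite("pics/s5.png",J);cv2.imwrite("pics/t5.png",T)
th=np.radians(2.25);R=np.array([[np.cos(th),-np.sin(th)],[np.sin(th),np.cos(th)]]);C=np.array([530.9,-274.2])
for n,i,im in(("scene",s,J),("top",t,T)):
    g=cv2.cvtColor(im,cv2.COLOR_BGR2GRAY)
    q=np.array([proj(i,(*(C+R@np.array([x,60+y])),150)) for x,y in((27,33),(27,-33),(-27,-33),(-27,33))]);c=q.mean(0).round().astype(int);print(n,"pred top quad",q.round(1).tolist())
    m=((g>118)*255).astype(np.uint8);n_,l,st,ce=cv2.connectedComponentsWithStats(m);k=l[c[1],c[0]];print(g[c[1],c[0]],st[k] if k else None,ce[k].round(1))
    print("row",g[c[1],c[0]-26:c[0]+27:2].tolist());print("col",g[c[1]-30:c[1]+31:2,c[0]].tolist())
E
```

```text
[428.50248852 158.54246343 230.88463561] [ 3.14148721e+00 -3.39172549e-04  2.38676425e-01] 0.21562510537623128
scene pred top quad [[245.1, 195.6], [214.1, 204.3], [209.0, 186.3], [239.0, 178.2]]
89 None [310.6 184.6]
row [124, 127, 91, 78, 121, 60, 87, 87, 88, 87, 88, 88, 87, 89, 86, 88, 88, 86, 87, 87, 67, 41, 57, 66, 55, 27, 33]
col [114, 106, 118, 120, 119, 121, 118, 118, 120, 120, 111, 83, 86, 88, 90, 89, 87, 87, 88, 75, 62, 48, 46, 49, 48, 48, 49, 47, 49, 46, 50]
top pred top quad [[417.2, 243.5], [450.5, 242.1], [452.0, 269.9], [418.6, 271.4]]
125 [421 245  28  24 611] [434.3 256.6]
row [55, 54, 96, 124, 35, 90, 126, 126, 125, 126, 124, 126, 125, 125, 124, 125, 127, 126, 126, 126, 102, 63, 57, 87, 122, 56, 43]
col [62, 61, 60, 62, 63, 63, 46, 41, 62, 100, 126, 125, 124, 125, 125, 125, 125, 125, 123, 122, 126, 97, 53, 47, 45, 46, 46, 61, 65, 65, 66]
```

The canister top in the top view is centred at (434.3,256.6), against (434.6,256.7) predicted when seated. Now the lever: go to the robot side of the grip with fingers shut.

>>> move_arm:
  commands:
    - [[0.2,-4.6,0],[0,0,-1.1],0]
    - [[0.2,-4.6,0],[0,0,-1.1],0]
    - [[0.2,-4.6,0],[0,0,-1.1],0]
    - [[0.2,-4.6,0],[0,0,-1.1],0]
    - [[0.2,-4.6,0],[0,0,-1.1],0]
    - [[0.2,-4.6,0],[0,0,-1.1],0]
    - [[0.2,-4.6,0],[0,0,-1.1],0]
    - [[0.2,-4.6,0],[0,0,-1.1],0]
    - [[0.2,-4.6,0],[0,0,-1.1],0]
    - [[0,-4.6,0],[0,0,-1.1],0]

```text
t: 26.4
eef_pos: [445.9, -305.5, 230.8]
tcp_rot: [3.141, -0.0, 0.053]
ft_force: [0.2, 0.3, 0.1]
opening: 0.001
grip_force: 0.0
```

>>> move_arm:
  commands:
    - [[0,-4.3,0],[0,0,0],0]
    - [[0,0,0],[0,0,0],0]
    - [[0,0,0],[0,0,0],0]

```text
t: 26.7
eef_pos: [445.8, -346.8, 230.2]
tcp_rot: [-3.141, 0.001, 0.052]
ft_force: [0.1, 0.0, -0.1]
opening: 0.004
grip_force: 0.0
```

>>> move_arm:
  commands:
    - [[0,0,-4],[0,0,0],0]
    - [[0,0,-4],[0,0,0],0]
    - [[0,0,-3.5],[0,0,0],0]
    - [[0,0,-1.4],[0,0,0],0]
    - [[0,0,0],[0,0,0],0]
    - [[1.5,0,0],[0,0,0],0]
    - [[1.5,0,0],[0,0,0],0]
    - [[1,0,0],[0,0,0],0]
    - [[1,0,0],[0,0,0],0]

```text
t: 27.6
eef_pos: [498.3, -346.1, 103.9]
tcp_rot: [3.139, -0.002, 0.053]
ft_force: [-1.4, -0.6, 1.1]
opening: 0.002
grip_force: 0.7
```

>>> move_arm:
  commands:
    - [[1,0,0],[0,0,0],0]
    - [[1,0,0],[0,0,0],0]
    - [[1,0,0],[0,0,0],0]
    - [[0.8,0,0],[0,0,0],0]
    - [[0,0,0],[0,0,0],0]
    - [[0,0,0],[0,0,0],0]
    - [[-2,0,0],[0,0,0],0]
    - [[0,0,4],[0,0,0],0]
    - [[0,0,4],[0,0,0],0]
    - [[0,0,4],[0,0,0],0]

```text
t: 28.6
eef_pos: [514.0, -346.0, 223.2]
tcp_rot: [-3.141, 0.001, 0.051]
ft_force: [0.0, -0.3, 0.3]
opening: 0.007
grip_force: 0.0
```

>>> move_arm:
  commands:
    - [[-2,5,1],[0,0,0],0]
    - [[-2,5,0],[0,0,0],0]
    - [[-2,5,0],[0,0,0],0]
    - [[-2,5,0],[0,0,0],0]
    - [[0,5,0],[0,0,0],0]
    - [[0,5,0],[0,0,0],0]
    - [[0,5,0],[0,0,0],0]
    - [[0,5,0],[0,0,0],0]
    - [[0,5,0],[0,0,0],0]
    - [[0,0,0],[0,0,0],0]

```text
t: 29.6
eef_pos: [439.9, 93.4, 231.1]
tcp_rot: [-3.141, -0.0, 0.058]
ft_force: [0.2, -1.2, 0.2]
opening: 0.005
grip_force: 0.0
```

```bash
python3 - <<'E'
from h import *
J=read_camera("scene");T=read_camera("top");S=state();print(S["eef_pos"],S["ft_force"])
o=np.hstack([cv2.resize(J[150:290,140:300],(400,350)),cv2.resize(T[190:310,380:520],(400,343))[:343].copy() if 0 else cv2.resize(T[190:310,380:520],(400,350))])
cv2.imwrite("pics/final.png",o)
E
```

```text
[440.33933813  89.70253018 230.89407029] [ 0.05836368 -0.72464321  0.11540495]
```

View pics/final.png

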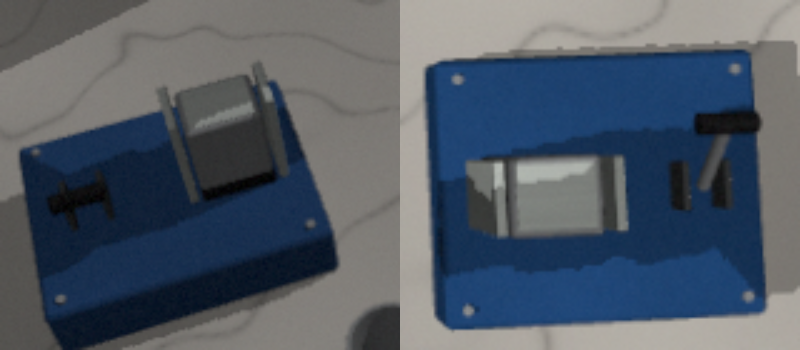

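The lever is back on: its grip is at top-crop (728,123), on the far side of the ears. The canister sits level between the plates, its foot on the unit's top. The arm is clear, so I'm handing in.

```bash
python3 -c "
from cell import env
print(env.job_done())"
```

```text
the job is handed in; nothing more can be done
None
```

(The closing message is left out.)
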